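Fit the vacuum filter tube into its push-fit port

ROBOT

A 6-joint arm with a two-finger parallel gripper is mounted at the origin on the work surface. World frame = base frame: x ahead of the robot, y to its left, z up, the work surface at z = 0. Lengths are in m, angles in rad, forces in N, time in s.
With the tool pointing down it reaches from about 0.35 to 0.775 m from the base axis. Payload 7.3 kg.
Tool frame: the origin (TCP) lies between the finger pads; the fingertips stand ahead of it and the grasp point (between the pads) lies 6 mm ahead of it (robot.tip_extent is the x of the fingertips in the tool frame, in m); x points along the fingers, z is the direction in which the jaws open and shut, and the axes are right-handed (so a half turn about x gives the same grasp; the last joint's range is limited). The gripper opens to 92 mm and grips with 3 to 60 N. Pads are 19 mm wide; open, the fingers measure 130 mm over their backs; the gripper's body (75 mm by 190 mm) begins 47 mm behind the grasp point.
Start: joints at [-1.456, 0.342, 1.524, -0, 1.275, -0.146], TCP at [0.135, -0.507, 0.252] pointing down, gripper open.
Joint ranges: [-2.53, 2.53], [-0.77, 2.02], [0.04, 2.7], [-1, 4.14], [0.28, 2.66], [-3.11, 3.11]. Speed limits (rad/s): [2.57, 2.57, 3.14, 3.14, 3.14, 3.14].

INTERFACE

Orientations are given as [roll, pitch, yaw] about the fixed x, y, z axes, in that order (R = Rz(yaw) Ry(pitch) Rx(roll)).
In Python, from cell import robot gives the robot as it stands. The module is installed in compiled form; this text tells all that it offers.
- The arm moves only by the shell command python3 -m creep 'ROWS' [FORCE]. ROWS is JSON, a list of rows, each an object with "translation": the shift along the tool's x, y, z in m, a list of three; "twist": the turn, a rotation vector about the tool's x, y, z in rad, a list of three; "hand": the opening in per cent of the stroke, from 0 (shut) to 100 (fully open). A call has 1 to 5 rows; each row is the pose to reach, as a shift and turn from the pose measured when the call began, along the tool's axes at that moment; what a row does not reach only later rows make up. A row lasts 1/10 s, in which the tool goes at most 50 mm and 8.59 degrees, less where a joint would pass 70% of its speed; a pose out of reach is approached as far as the arm can. A call with a gripper value outside its range is refused whole. The fingers move at their own pace and stop on an object; FORCE is the grip in N (left out, the last holds). Time passes only in rows, so rows that repeat a pose let the fingers close. It gives the time, the measured TCP pose, the force and the opening at its end, in the units of the state.
- robot.observe(): the state, without advancing time (a new reading comes with each control period).
- robot.read_camera(name): name is "side" or "top" or "wrist"; returns the picture (400x640x3 uint8, blue, green, red); there is no depth.
- robot.calibration(name): a dict with "intrinsics" (3x3 intrinsics, pixels), "dist" ([k1, k2, p1, p2, k3] as OpenCV has them; the pictures are not rectified), "cam_to_world" (4x4, takes a point from camera to world coordinates); the wrist camera has in their place "mount" (4x4, takes a point from camera to tool coordinates, whose origin is the TCP and whose axes are the tool frame's). Camera axes: x right, y up, looking along -z (the intrinsics and any distortion apply to the point x, -y, -z); pixel columns grow to the right and rows downward; lengths in m; the calibration is good to about 2 mm. A picture is of the moment at which its call begins: read the wrist's pose just before it. calibration takes no time and is no camera call.
- robot.hand_in(): hands the job in, once; it reports no verdict.
The state is a dict: "time": time; "qpos": joint angles; "qvel": joint speeds; "joint_efforts": joint torques, N m; "tool_pos": TCP position; "tool_rot": TCP orientation; "contact_force": force on the tool from outside, world axes, zero at the start; "torque": the same for the moment, N m; "opening": finger opening in m.
Only numpy, scipy, OpenCV 4.12 (cv2) and the standard library are available. Lean on these libraries where they do the work, as an engineer would, in place of code of your own. Each camera call takes 0.05 s, during which the arm holds its last target. There are 200 camera calls.

TASK

The furnace's vacuum block has lost its filter: take the filter tube (the one with the long steel stem) out of the rack and push its stem into the open push-fit port, past the resistance of the seal, until it bottoms fully home, then let go. Push steadily and gently: do not go on forcing it once it has bottomed. Leave the blanking plug in the rack and the other things on the bench alone.

Things in the scene. Friction and masses are not known exactly. Their poses are not given: they have to be found in the camera images.
- filter: Filter tube, about 0.06 to 0.13 kg. At the start it hangs upright by its shoulder in one of the rack's two holes. Origin on its axis at the shoulder (underside of the wide part), z up along the axis. Above the origin: plain round white body with grey ends, 28 mm diameter, 60 mm tall, to be gripped there. Below: straight steel stem, 16 mm diameter, 56 mm long, its last 8 mm tapering to 12 mm diameter at the nose.
- filter_tip (a point): Centre of the nose (lower end) of the filter's stem, 56 mm below the filter's origin.
- block: Grey vacuum block fixed on the bench, 100 x 180 x 60 mm (x, y, z) on a base plate 130 x 210 x 6 mm; origin under its centre, z up. On its top at y = +45 mm stands the open push-fit port, at y = -45 mm a flat round gauge (48 mm diameter, top at 76 mm).
- port_mouth (a point): Centre of the port's mouth, 110 mm above the bench: black upright collar, 26 mm outer diameter, 33 mm at its rim. The mouth is 25 mm wide and narrows in 7 mm to a straight upright 18 mm bore (1 mm of play round the stem).
- port_seal (a point): Centre of the sprung seal of four round lips in the bore, 17 mm below the mouth. The nose meets it 13 to 15 mm below the mouth; the resistance grows to about 5 to 10 N until the nose is 24 mm deep; from there the stem slides against a steady 3 to 8 N, and the seal holds it where it is left.
- stop: Valve stop hidden at the bottom of the bore. Its origin is only its mounting, 60 mm below the mouth: its top is set differently each time, so that the nose is home anywhere from 28 to 48 mm below the mouth. Over the last 3 mm it gives as a light spring (1 to 4 N above the seal's drag), then is rigid: home is where the push rises steeply, 8 to 15 N above the drag; over 30 N on it damages it.
- rack: Aluminium rack fixed on the bench, 90 x 190 mm, its plate's top 78 mm above the bench; origin under its centre, z up. Two 20 mm holes at y = -45 and +45 mm; the filter is in one and the plug in the other, either way round. Open below the plate down to 4 mm above the bench.
- plug: Bystander: grey blanking plug hanging in the rack's other hole; head 28 mm diameter, 24 mm tall, thin stem 12 mm diameter, 30 mm long. Origin at its shoulder.
- jar: Bystander: amber glass jar with white cap, 52 mm diameter, 75 mm tall; origin under its centre.
- crucible: Bystander: terracotta crucible, 60 mm wide, 45 mm tall; origin under its centre.
- cast: Bystander: plaster dental cast, 55 x 65 x 30 mm; origin under its centre.

How it is judged:
By the outcome, as a careful person would: the job done as asked, in the order asked, and still so for the second after the job is handed in, with the robot touching nothing.
It also fails if it takes over 69 s, if anything falls off the work surface, if the arm or the gripper's body presses on something with over 40 N, if the wrist force passes 120 N, or if a joint passes its speed limit or range.

## Working session

There is one attempt and no reset: what is moved stays moved. The work goes in short steps, Python scripts to look and compute and a shell command to move; the robot and the scene stay as the last step left them, time stands still between calls to the robot, and variables do not carry over. Pictures are saved under pics/ and viewed, about 8 in all and at most 12, crops included, and the job is handed in when it is done.

```bash
mkdir -p pics; cat > h.py <<'E'
import numpy as np, cv2
from scipy.spatial.transform import Rotation as R
from cell import robot
def pose(s=None):
    s=s or robot.observe(); T=np.eye(4); T[:3,:3]=R.from_euler('xyz',s['tool_rot']).as_matrix(); T[:3,3]=s['tool_pos']; return T
def cw(name):
    c=robot.calibration(name); return c,(pose()@np.array(c['mount']) if name=='wrist' else np.array(c['cam_to_world']))
def ray(name,px,M=None):
    c,T=cw(name); T=T if M is None else M
    u=cv2.undistortPoints(np.array([[px]],float),np.array(c['intrinsics']),np.array(c['dist']))[0,0]
    return T[:3,3],T[:3,:3]@np.array([u[0],-u[1],-1])
def atz(name,px,z,M=None):
    o,d=ray(name,px,M); return o+d*(z-o[2])/d[2]
def proj(name,P,M=None):
    c,T=cw(name); T=T if M is None else M
    p=np.linalg.inv(T)@np.r_[P,1]; p=np.array([p[0],-p[1],-p[2]])
    return cv2.projectPoints(p[None],np.zeros(3),np.zeros(3),np.array(c['intrinsics']),np.array(c['dist']))[0].ravel()
E
python3 - <<'E'
from h import *
s=robot.observe(); print(s); print(pose().round(3), robot.tip_extent)
for n in('top','side','wrist'): cv2.imwrite(f'pics/{n}0.png',robot.read_camera(n)); print(n,cw(n)[1].round(3).tolist(),np.array(robot.calibration(n)['intrinsics']).tolist())
a=cv2.imread('pics/top0.png');b=cv2.imread('pics/side0.png')
E
```

```text
{'time': 0.0, 'qpos': array([-1.45598005e+00,  3.42720076e-01,  1.52501698e+00, -3.99203449e-05,
        1.27536239e+00, -1.46036200e-01]), 'qvel': array([ 0.00032938, -0.00096693,  0.00046875, -0.00017162,  0.0001042 ,
       -0.00143377]), 'joint_efforts': array([-1.83317993e-04, -4.31238413e+01, -2.44222641e+01,  7.18115293e-02,
        5.61441388e-02, -1.30817866e-04]), 'tool_pos': array([ 0.13535022, -0.50687959,  0.25104631]), 'tool_rot': array([3.02088519, 1.56928905, 1.71095299]), 'contact_force': array([ 0.14395423,  0.08775618, -0.32709664]), 'torque': array([ 0.06854254, -0.02437522,  0.00296444]), 'opening': 0.09148292783036362}
[[-0.     0.966  0.258  0.135]
 [ 0.001  0.258 -0.966 -0.507]
 [-1.     0.    -0.001  0.251]
 [ 0.     0.     0.     1.   ]] 0.025
top [[0.096, 0.974, -0.206, 0.357], [-0.995, 0.095, -0.019, -0.012], [0.001, 0.207, 0.978, 1.425], [0.0, 0.0, 0.0, 1.0]] [[502.95821793736144, 0.0, 314.9354222397239], [0.0, 502.95821793736144, 199.9850160918476], [0.0, 0.0, 1.0]]
side [[0.816, 0.447, -0.367, 0.297], [-0.578, 0.633, -0.515, -0.464], [0.002, 0.632, 0.775, 0.791], [0.0, 0.0, 0.0, 1.0]] [[366.23690489948444, 0.0, 323.15342509299956], [0.0, 366.23690489948444, 205.45593411905156], [0.0, 0.0, 1.0]]
wrist [[0.258, 0.919, 0.298, 0.217], [-0.966, 0.246, 0.079, -0.485], [-0.001, -0.309, 0.951, 0.385], [0.0, 0.0, 0.0, 1.0]] [[325.42261629168127, 0.0, 329.9076458658884], [0.0, 325.42261629168127, 199.82114952816448], [0.0, 0.0, 1.0]]
```

View pics/top0.png

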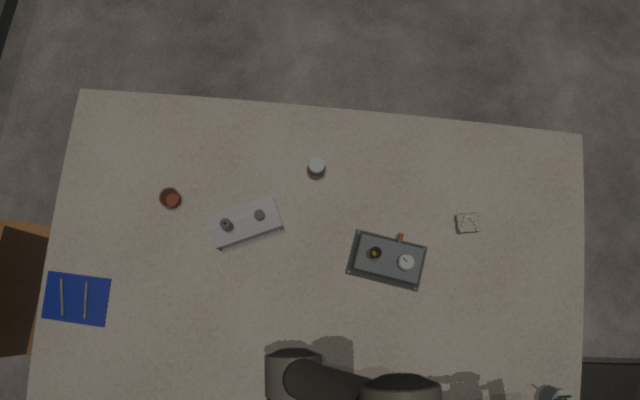

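View pics/side0.png

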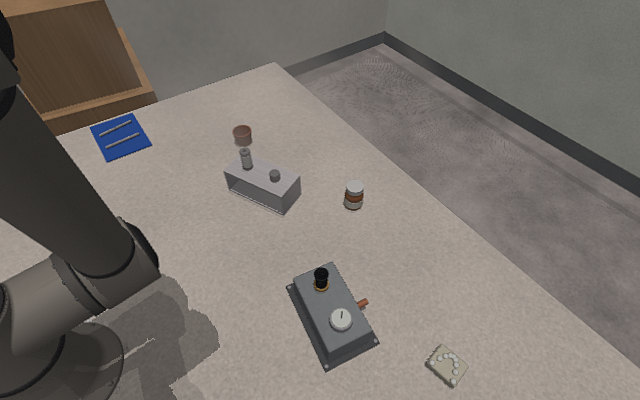

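Top view: filter about (226,225), plug (259,215), port about (375,253), gauge (406,262). Side view: filter top about (246,152), port mouth about (321,271). I'll enlarge these.

```bash
python3 - <<'E'
from h import *
a=cv2.imread('pics/top0.png');b=cv2.imread('pics/side0.png')
def c(im,x,y,w=50,h=37): return cv2.resize(im[y:y+h,x:x+w],None,fx=8,fy=8,interpolation=cv2.INTER_CUBIC)
o=np.vstack([np.hstack([c(a,205,205),c(a,350,235)]),np.hstack([c(b,225,140),c(b,297,255)])])
cv2.imwrite('pics/crop.png',cv2.convertScaleAbs(o,alpha=1.6))
E
```

```text
(no output)
```

View pics/crop.png

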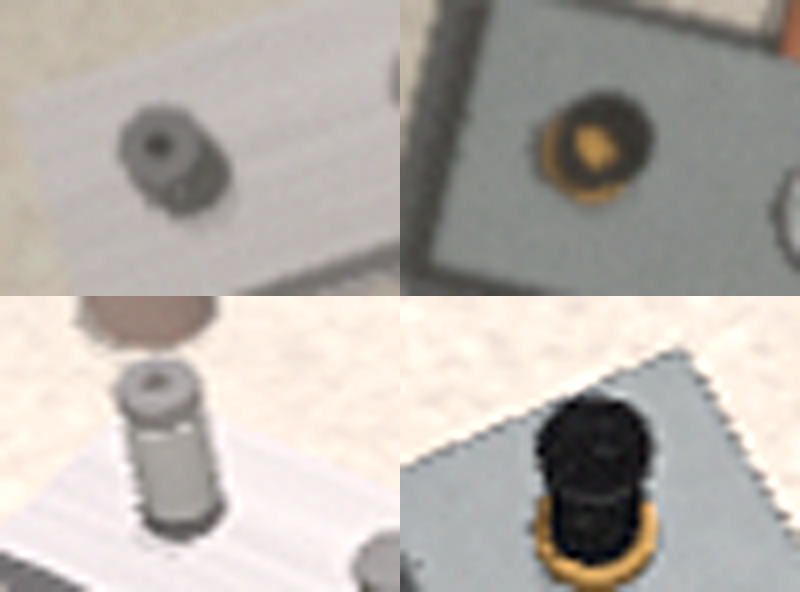

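```bash
python3 - <<'E'
from h import *
def tri(p,q):
    (o,d),(e,f)=ray('top',p),ray('side',q); A=np.array([d,-f]).T
    t=np.linalg.lstsq(A,e-o,rcond=None)[0]; a,b=o+d*t[0],e+f*t[1]; return ((a+b)/2).round(4),np.linalg.norm(a-b).round(4)
F=(224.3,222.3),(244.4,151.2); P=(375.1,252),(321,272.6)
print('F',tri(*F),atz('top',F[0],.138),atz('side',F[1],.138))
print('P',tri(*P),atz('top',P[0],.11),atz('side',P[1],.11))
print('plug',atz('top',(259,214),.102),'gauge',atz('top',(406,262),.076))
for n,p,z in(('jar',(316,165),.075),('cruc',(170,198),.045),('cast',(467,222),.03)): print(n,atz('top',p,z))
E
```

```text
F (array([0.5464, 0.2431, 0.1328]), np.float64(0.0012)) [0.54625367 0.24191057 0.138     ] [0.54385784 0.23758451 0.138     ]
P (array([ 0.5103, -0.1573,  0.1124]), np.float64(0.0002)) [ 0.51042464 -0.15750904  0.11      ] [ 0.51113448 -0.15621622  0.11      ]
plug [0.58311375 0.15877121 0.102     ] gauge [ 0.49510603 -0.24661569  0.076     ]
jar [0.74094312 0.02054075 0.075     ]
cruc [0.6136836  0.42519394 0.045     ]
cast [ 0.6289851  -0.42301736  0.03      ]
```

```bash
python3 -m creep '[{"translation":[0,0.226,-0.12],"twist":[0,0,0],"hand":65},{"translation":[0,0.226,-0.12],"twist":[0,0,0],"hand":65},{"translation":[0,0.226,-0.12],"twist":[0,0,0],"hand":65},{"translation":[0,0.226,-0.12],"twist":[0,0,0],"hand":65},{"translation":[0,0.226,-0.12],"twist":[0,0,0],"hand":65}]' 40
python3 -c "
from h import *
T=pose();print(T.round(3));print((T[:3,:3].T@(np.array([.511,-.157,.251])-T[:3,3])).round(4))"
```

```text
time: 0.65
tool_pos: [0.3194, -0.3353, 0.2513]
tool_rot: [2.992, 1.57, 1.682]
contact_force: [1.2, -0.5, -0.6]
opening: 0.0608
[[-0.     0.966  0.257  0.319]
 [ 0.001  0.257 -0.966 -0.335]
 [-1.     0.    -0.001  0.251]
 [ 0.     0.     0.     1.   ]]
[ 0.0005  0.231  -0.123 ]
```

```bash
python3 -m creep '[{"translation":[0,0.231,-0.123],"twist":[0,0,0],"hand":65},{"translation":[0,0.231,-0.123],"twist":[0,0,0],"hand":65},{"translation":[0,0.231,-0.123],"twist":[0,0,0],"hand":65},{"translation":[0,0.231,-0.123],"twist":[0,0,0],"hand":65},{"translation":[0,0.231,-0.123],"twist":[0,0,0],"hand":65}]'
python3 -m creep '[{"translation":[0,0.008,-0.004],"twist":[0,0,0],"hand":65},{"translation":[0,0.008,-0.004],"twist":[0,0,0],"hand":65},{"translation":[0,0.008,-0.004],"twist":[0,0,0],"hand":65}]'
python3 - <<'E'
from h import *
T=pose();np.save('Twp.npy',cw('wrist')[1]);im=robot.read_camera('wrist');cv2.imwrite('pics/wport.png',im)
print(T.round(4),proj('wrist',np.array([.511,-.157,.11])))
E
```

```text
time: 1.15
tool_pos: [0.5022, -0.1644, 0.2514]
tool_rot: [-3.125, 1.57, 1.848]
contact_force: [0.9, -0.6, -0.7]
opening: 0.0596
time: 1.45
tool_pos: [0.5081, -0.1591, 0.2511]
tool_rot: [-2.43, 1.569, 2.542]
contact_force: [-1.0, -0.8, -0.4]
opening: 0.0594
[[-0.0016  0.9663  0.2575  0.5081]
 [ 0.0011  0.2575 -0.9663 -0.1591]
 [-1.     -0.0013 -0.0015  0.2511]
 [ 0.      0.      0.      1.    ]] [328.61304967 190.03810306]
```

View pics/wport.png

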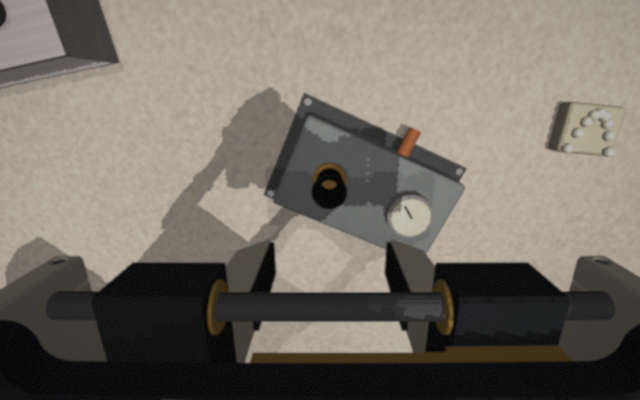

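Wrist view: port rim about (329,187), agreeing with the projected (329,190). Now on to the filter.

```bash
python3 -m creep '[{"translation":[0,0.07,-0.188],"twist":[0,0,0],"hand":65},{"translation":[0,0.07,-0.188],"twist":[0,0,0],"hand":65},{"translation":[0,0.07,-0.188],"twist":[0,0,0],"hand":65},{"translation":[0,0.07,-0.188],"twist":[0,0,0],"hand":65},{"translation":[0,0.07,-0.188],"twist":[0,0,0],"hand":65}]'
python3 -c "
from h import *
T=pose();print((T[:3,:3].T@(np.array([.546,.241,.251])-T[:3,3])).round(4))"
```

```text
time: 2.0
tool_pos: [0.5268, 0.0436, 0.2517]
tool_rot: [-3.013, 1.568, 1.962]
contact_force: [0.4, -1.3, -0.2]
opening: 0.0596
[ 0.0012  0.0699 -0.1856]
```

```bash
python3 -m creep '[{"translation":[0,0.07,-0.186],"twist":[0,0,0],"hand":65},{"translation":[0,0.07,-0.186],"twist":[0,0,0],"hand":65},{"translation":[0,0.07,-0.186],"twist":[0,0,0],"hand":65},{"translation":[0,0.07,-0.186],"twist":[0,0,0],"hand":65},{"translation":[0,0.07,-0.186],"twist":[0,0,0],"hand":65}]'
python3 -m creep '[{"translation":[0,0,0],"twist":[0,0,0],"hand":65},{"translation":[0,0,0],"twist":[0,0,0],"hand":65}]'
python3 - <<'E'
from h import *
T=pose();np.save('Twf.npy',cw('wrist')[1]);im=robot.read_camera('wrist');cv2.imwrite('pics/wfilt.png',im)
print(T.round(4),proj('wrist',np.array([.546,.241,.138])))
a=cv2.imread('pics/wport.png')
c=lambda i,x,y:cv2.convertScaleAbs(cv2.resize(i[y:y+100,x:x+100],None,fx=4,fy=4,interpolation=cv2.INTER_CUBIC),alpha=1.8)
p=proj('wrist',np.array([.546,.241,.138])).astype(int)-50; print(p)
cv2.imwrite('pics/wc.png',np.hstack([c(im,*np.clip(p,0,[540,300])),c(a,280,140)]))
E
```

```text
time: 2.5
tool_pos: [0.5462, 0.2441, 0.252]
tool_rot: [3.064, 1.567, 1.759]
contact_force: [-0.6, -0.9, 0.5]
opening: 0.0595
time: 2.7
tool_pos: [0.5465, 0.2419, 0.252]
tool_rot: [-3.087, 1.567, 1.889]
contact_force: [0.5, -0.6, 0.4]
opening: 0.0597
[[-1.100e-03  9.655e-01  2.603e-01  5.465e-01]
 [ 3.400e-03  2.603e-01 -9.655e-01  2.419e-01]
 [-1.000e+00 -2.000e-04 -3.500e-03  2.520e-01]
 [ 0.000e+00  0.000e+00  0.000e+00  1.000e+00]] [331.5937304 204.8650931]
[281 154]
```

View pics/wc.png

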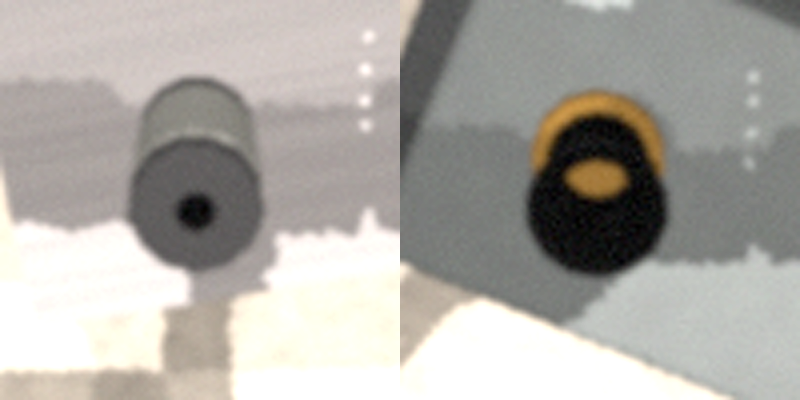

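Filter top centre is at about (329.8,204.3) and the port rim centre at about (328.8,190.8), both within 2 px of prediction.

```bash
python3 - <<'E'
from h import *
f=atz('wrist',(329.8,204.3),.138,np.load('Twf.npy'));p=atz('wrist',(328.8,190.8),.11,np.load('Twp.npy'))
T=pose();print(f,p,(T[:3,:3].T@(np.r_[f[:2],.118+.006]-T[:3,3])).round(4),R.from_matrix(T[:3,:3].T@np.c_[[0,0,-1],[.966,.26,0],[.26,-.966,0]]).as_rotvec().round(4))
E
```

```text
[0.54609596 0.24266817 0.138     ] [ 0.51058095 -0.1568678   0.11      ] [ 0.1281 -0.0002 -0.0005] [-0.0001 -0.0035  0.    ]
```

```bash
python3 -m creep '[{"translation":[0.04,0,-0.0005],"twist":[0,-0.0035,0],"hand":65},{"translation":[0.08,0,-0.0005],"twist":[0,-0.0035,0],"hand":65},{"translation":[0.11,0,-0.0005],"twist":[0,-0.0035,0],"hand":65},{"translation":[0.128,0,-0.0005],"twist":[0,-0.0035,0],"hand":65},{"translation":[0.128,0,-0.0005],"twist":[0,-0.0035,0],"hand":65}]'
python3 -m creep '[{"translation":[0,0,0],"twist":[0,0,0],"hand":65},{"translation":[0,0,0],"twist":[0,0,0],"hand":65}]'
python3 -c "
from h import *
T=pose();print(T.round(4),robot.observe()['contact_force'])"
```

```text
time: 3.25
tool_pos: [0.545, 0.2402, 0.1216]
tool_rot: [-1.502, 1.565, -2.813]
contact_force: [-0.4, 0.2, 0.4]
opening: 0.0599
time: 3.45
tool_pos: [0.5459, 0.2394, 0.1229]
tool_rot: [-1.44, 1.567, -2.752]
contact_force: [-0.7, -0.7, -0.5]
opening: 0.0598
[[-3.700e-03  9.666e-01  2.561e-01  5.459e-01]
 [-1.500e-03  2.561e-01 -9.666e-01  2.394e-01]
 [-1.000e+00 -4.000e-03  5.000e-04  1.229e-01]
 [ 0.000e+00  0.000e+00  0.000e+00  1.000e+00]] [-0.7057307  -0.73052135 -0.53402276]
```

```bash
python3 -m creep '[{"translation":[0,0.001,-0.003],"twist":[0,0,0],"hand":65},{"translation":[0,0.001,-0.003],"twist":[0,0,0],"hand":30},{"translation":[0,0.001,-0.003],"twist":[0,0,0],"hand":20},{"translation":[0,0.001,-0.003],"twist":[0,0,0],"hand":10},{"translation":[0,0.001,-0.003],"twist":[0,0,0],"hand":10}]' 45
python3 -m creep '[{"translation":[0,0,0],"twist":[0,0,0],"hand":10},{"translation":[0,0,0],"twist":[0,0,0],"hand":10},{"translation":[0,0,0],"twist":[0,0,0],"hand":10}]' 45
python3 -c "
from h import *
T=pose();print(T.round(4),robot.observe()['contact_force'])"
```

```text
time: 3.95
tool_pos: [0.546, 0.2426, 0.1229]
tool_rot: [-1.434, 1.567, -2.746]
contact_force: [0.3, -0.1, 0.3]
opening: 0.0322
time: 4.25
tool_pos: [0.546, 0.2426, 0.1229]
tool_rot: [-1.432, 1.567, -2.744]
contact_force: [0.5, 0.4, 0.5]
opening: 0.0271
[[-3.800e-03  9.666e-01  2.563e-01  5.460e-01]
 [-1.600e-03  2.563e-01 -9.666e-01  2.426e-01]
 [-1.000e+00 -4.100e-03  6.000e-04  1.229e-01]
 [ 0.000e+00  0.000e+00  0.000e+00  1.000e+00]] [0.5216665  0.40156074 0.52703671]
```

```bash
python3 -m creep '[{"translation":[-0.02,0,0],"twist":[0,0,0],"hand":10},{"translation":[-0.05,0,0],"twist":[0,0,0],"hand":10},{"translation":[-0.09,0,0],"twist":[0,0,0],"hand":10},{"translation":[-0.13,0,0],"twist":[0,0,0],"hand":10},{"translation":[-0.13,0,0],"twist":[0,0,0],"hand":10}]'
python3 -m creep '[{"translation":[0,-0.01,0.035],"twist":[0,0,0],"hand":10},{"translation":[0,-0.03,0.08],"twist":[0,0,0],"hand":10},{"translation":[0,-0.045,0.12],"twist":[0,0,0],"hand":10},{"translation":[0,-0.06,0.16],"twist":[0,0,0],"hand":10},{"translation":[0,-0.07,0.19],"twist":[0,0,0],"hand":10}]'
python3 - <<'E'
from h import *
T=pose();s=robot.observe();print(s['opening'],s['contact_force'],T[:3,3],(T[:3,:3].T@(np.array([.5106,-.1569,.253])-T[:3,3])).round(4),R.from_matrix(T[:3,:3].T@np.c_[[0,0,-1],[.966,.26,0],[.26,-.966,0]]).as_rotvec().round(4))
E
```

```text
time: 4.75
tool_pos: [0.5488, 0.2437, 0.2591]
tool_rot: [1.556, 1.563, 0.245]
contact_force: [-0.6, 0.4, -0.4]
opening: 0.0275
time: 5.25
tool_pos: [0.5289, 0.0398, 0.2578]
tool_rot: [1.561, 1.565, 0.249]
contact_force: [0.7, 0.8, -1.2]
opening: 0.0275
0.0275184157156671 [ 0.70324096  0.81209364 -1.16602766] [0.528903   0.03981098 0.25781348] [ 0.0044 -0.068   0.1855] [-0.0046  0.0001 -0.0058]
```

```bash
python3 -m creep '[{"translation":[0,-0.016,0.045],"twist":[0,0,-0.006],"hand":10},{"translation":[0,-0.033,0.09],"twist":[0,0,-0.006],"hand":10},{"translation":[0,-0.05,0.135],"twist":[0,0,-0.006],"hand":10},{"translation":[0,-0.062,0.17],"twist":[0,0,-0.006],"hand":10},{"translation":[0,-0.068,0.185],"twist":[0,0,-0.006],"hand":10}]'
python3 -m creep '[{"translation":[0,0,0],"twist":[0,0,0],"hand":10},{"translation":[0,0,0],"twist":[0,0,0],"hand":10}]'
cat > st.py <<'E'
from h import *
T=pose();s=robot.observe();print('t',s['time'],'open',s['opening'].__round__(4),'F',s['contact_force'].round(1),'p',T[:3,3].round(4),'nose depth~',round((.11-(T[2,3]-.006+.0)+.040-.0+.056)*1000,1) )
print('to port',(T[:3,:3].T@(np.array([.5106,-.1569,T[2,3]])-T[:3,3])).round(4),'rot',R.from_matrix(T[:3,:3].T@np.c_[[0,0,-1],[.966,.26,0],[.26,-.966,0]]).as_rotvec().round(4))
E
python3 st.py
python3 - <<'E'
from h import *
cv2.imwrite('pics/side1.png',robot.read_camera('side'));im=robot.read_camera('wrist')
a=cv2.imread('pics/side1.png')
cv2.imwrite('pics/v.png',np.hstack([cv2.resize(a[180:330,250:400],(450,450),interpolation=cv2.INTER_CUBIC),cv2.resize(im[120:320,250:400],(338,450))]))
E
```

```text
time: 5.75
tool_pos: [0.5096, -0.1594, 0.2565]
tool_rot: [-1.706, 1.569, -3.022]
contact_force: [0.8, 1.2, -0.7]
opening: 0.0272
time: 5.95
tool_pos: [0.5094, -0.1587, 0.2558]
tool_rot: [-2.175, 1.568, 2.792]
contact_force: [0.8, -0.9, -1.3]
opening: 0.0275
t 5.95 open 0.0275 F [ 0.8 -0.9 -1.3] p [ 0.5094 -0.1587  0.2558] nose depth~ -43.8
to port [-0.      0.0016 -0.0014] rot [-0.0083 -0.0015  0.0022]
```

View pics/v.png

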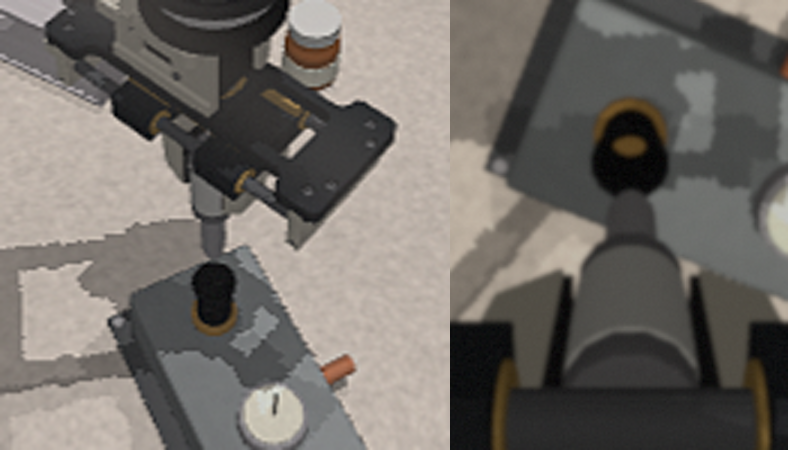

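Side and wrist views show the stem hanging straight, with the nose directly over the port (crop columns about 630 vs 629). I'll correct by about 1.5 mm and descend.

```bash
python3 -m creep '[{"translation":[0.01,0.0015,-0.0014],"twist":[0,-0.0015,0.002],"hand":10},{"translation":[0.02,0.0015,-0.0014],"twist":[0,-0.0015,0.002],"hand":10},{"translation":[0.03,0.0015,-0.0014],"twist":[0,-0.0015,0.002],"hand":10},{"translation":[0.037,0.0015,-0.0014],"twist":[0,-0.0015,0.002],"hand":10},{"translation":[0.037,0.0015,-0.0014],"twist":[0,-0.0015,0.002],"hand":10}]'
python3 -m creep '[{"translation":[0,0,0],"twist":[0,0,0],"hand":10},{"translation":[0,0,0],"twist":[0,0,0],"hand":10}]'
python3 st.py
```

```text
time: 6.55
tool_pos: [0.5102, -0.1557, 0.2177]
tool_rot: [-2.201, 1.569, 2.769]
contact_force: [-0.7, -0.2, -1.1]
opening: 0.0272
time: 6.75
tool_pos: [0.5102, -0.1558, 0.2178]
tool_rot: [-2.206, 1.569, 2.763]
contact_force: [0.3, 0.3, -0.1]
opening: 0.0271
t 6.75 open 0.0271 F [ 0.3  0.3 -0.1] p [ 0.5102 -0.1558  0.2178] nose depth~ -5.8
to port [-0.      0.0001  0.0012] rot [-0.0062 -0.0012  0.0016]
```

```bash
python3 -m creep '[{"translation":[0.004,0,0.001],"twist":[0,-0.001,0.0015],"hand":10},{"translation":[0.008,0,0.001],"twist":[0,-0.001,0.0015],"hand":10},{"translation":[0.012,0,0.001],"twist":[0,-0.001,0.0015],"hand":10},{"translation":[0.015,0,0.001],"twist":[0,-0.001,0.0015],"hand":10},{"translation":[0.015,0,0.001],"twist":[0,-0.001,0.0015],"hand":10}]'
python3 st.py
```

```text
time: 7.25
tool_pos: [0.5102, -0.1566, 0.2023]
tool_rot: [-2.325, 1.57, 2.644]
contact_force: [0.3, 0.0, -1.1]
opening: 0.0274
t 7.25 open 0.0274 F [ 0.3  0.  -1.1] p [ 0.5102 -0.1566  0.2023] nose depth~ 9.7
to port [-0.      0.0003  0.0003] rot [-0.0063 -0.0009  0.0009]
```

No contact at about 10 mm deep. I'll push in small steps from here.

```bash
python3 -m creep '[{"translation":[0.002,0.0003,0.0003],"twist":[0,0,0],"hand":10},{"translation":[0.004,0.0003,0.0003],"twist":[0,0,0],"hand":10},{"translation":[0.005,0.0003,0.0003],"twist":[0,0,0],"hand":10},{"translation":[0.006,0.0003,0.0003],"twist":[0,0,0],"hand":10}]'; python3 st.py
python3 -m creep '[{"translation":[0.002,0,0],"twist":[0,0,0],"hand":10},{"translation":[0.003,0,0],"twist":[0,0,0],"hand":10},{"translation":[0.004,0,0],"twist":[0,0,0],"hand":10}]'; python3 st.py
```

```text
time: 7.65
tool_pos: [0.5106, -0.1568, 0.1962]
tool_rot: [-2.319, 1.57, 2.65]
contact_force: [0.1, 0.1, -0.5]
opening: 0.0274
t 7.65 open 0.0274 F [ 0.1  0.1 -0.5] p [ 0.5106 -0.1568  0.1962] nose depth~ 15.8
to port [-0.     -0.      0.0001] rot [-0.0062 -0.0008  0.0009]
time: 7.95
tool_pos: [0.5107, -0.1569, 0.1921]
tool_rot: [-2.272, 1.57, 2.697]
contact_force: [0.0, -0.8, -1.0]
opening: 0.0276
t 7.95 open 0.0276 F [ 0.  -0.8 -1. ] p [ 0.5107 -0.1569  0.1921] nose depth~ 19.9
to port [ 0.     -0.0001 -0.0001] rot [-0.0063 -0.0006  0.0007]
```

```bash
sed -i "s/round((.11.*1000,1)/round((.11-T[2,3]+.1009)*1000,1)/" st.py
for i in 1; do python3 -m creep '[{"translation":[0.001,0,0],"twist":[0,0,0],"hand":10},{"translation":[0.002,0,0],"twist":[0,0,0],"hand":10},{"translation":[0.002,0,0],"twist":[0,0,0],"hand":10}]'; python3 st.py; done
python3 -m creep '[{"translation":[0.001,0,0],"twist":[0,0,0],"hand":10},{"translation":[0.002,0,0],"twist":[0,0,0],"hand":10},{"translation":[0.002,0,0],"twist":[0,0,0],"hand":10}]'; python3 st.py
```

```text
time: 8.25
tool_pos: [0.5108, -0.1571, 0.1902]
tool_rot: [-1.871, 1.57, 3.098]
contact_force: [0.4, -2.3, -0.8]
opening: 0.0273
t 8.25 open 0.0273 F [ 0.4 -2.3 -0.8] p [ 0.5108 -0.1571  0.1902] nose depth~ 20.7
to port [ 0.     -0.0001 -0.0002] rot [-0.0062 -0.0002  0.0005]
time: 8.55
tool_pos: [0.5109, -0.1571, 0.1887]
tool_rot: [0.564, 1.57, -0.751]
contact_force: [-0.9, 0.7, 4.9]
opening: 0.0273
t 8.55 open 0.0273 F [-0.9  0.7  4.9] p [ 0.5109 -0.1571  0.1887] nose depth~ 22.2
to port [-0.     -0.0003 -0.0003] rot [-0.0062  0.0004 -0.0002]
```

```bash
python3 -m creep '[{"translation":[0.001,0,0],"twist":[0,0,0],"hand":10},{"translation":[0.002,0,0],"twist":[0,0,0],"hand":10},{"translation":[0.002,0,0],"twist":[0,0,0],"hand":10}]'; python3 st.py
python3 -m creep '[{"translation":[0.001,0,0],"twist":[0,0,0],"hand":10},{"translation":[0.002,0,0],"twist":[0,0,0],"hand":10},{"translation":[0.002,0,0],"twist":[0,0,0],"hand":10}]'; python3 st.py
```

```text
time: 8.85
tool_pos: [0.5113, -0.1572, 0.1875]
tool_rot: [0.844, 1.569, -0.47]
contact_force: [-0.1, -0.2, 5.8]
opening: 0.0274
t 8.85 open 0.0274 F [-0.1 -0.2  5.8] p [ 0.5113 -0.1572  0.1875] nose depth~ 23.4
to port [-0.     -0.0006 -0.0005] rot [-0.0062  0.0013 -0.0015]
time: 9.15
tool_pos: [0.5114, -0.1572, 0.1859]
tool_rot: [0.866, 1.568, -0.448]
contact_force: [-0.6, -0.5, 3.1]
opening: 0.0273
t 9.15 open 0.0273 F [-0.6 -0.5  3.1] p [ 0.5114 -0.1572  0.1859] nose depth~ 25.0
to port [-0.     -0.0007 -0.0005] rot [-0.0062  0.0017 -0.002 ]
```

```bash
python3 -m creep '[{"translation":[0.001,-0.0003,-0.0003],"twist":[0,0.001,-0.001],"hand":10},{"translation":[0.002,-0.0003,-0.0003],"twist":[0,0.001,-0.001],"hand":10},{"translation":[0.002,-0.0003,-0.0003],"twist":[0,0.001,-0.001],"hand":10}]'; python3 st.py
python3 -m creep '[{"translation":[0.001,0,0],"twist":[0,0,0],"hand":10},{"translation":[0.002,0,0],"twist":[0,0,0],"hand":10},{"translation":[0.002,0,0],"twist":[0,0,0],"hand":10}]'; python3 st.py
```

```text
time: 9.45
tool_pos: [0.5113, -0.1572, 0.1844]
tool_rot: [0.89, 1.568, -0.424]
contact_force: [-0.0, -0.3, 5.0]
opening: 0.0272
t 9.45 open 0.0272 F [-0.  -0.3  5. ] p [ 0.5113 -0.1572  0.1844] nose depth~ 26.5
to port [-0.     -0.0006 -0.0005] rot [-0.0062  0.0016 -0.0019]
time: 9.75
tool_pos: [0.5114, -0.1572, 0.1825]
tool_rot: [0.881, 1.568, -0.433]
contact_force: [-1.1, -0.5, 4.1]
opening: 0.0277
t 9.75 open 0.0277 F [-1.1 -0.5  4.1] p [ 0.5114 -0.1572  0.1825] nose depth~ 28.4
to port [-0.     -0.0007 -0.0005] rot [-0.0061  0.0018 -0.0022]
```

```bash
python3 -m creep '[{"translation":[0.001,0,0],"twist":[0,0,0],"hand":10},{"translation":[0.002,0,0],"twist":[0,0,0],"hand":10},{"translation":[0.002,0,0],"twist":[0,0,0],"hand":10}]'; python3 st.py
python3 -m creep '[{"translation":[0.001,0,0],"twist":[0,0,0],"hand":10},{"translation":[0.002,0,0],"twist":[0,0,0],"hand":10},{"translation":[0.002,0,0],"twist":[0,0,0],"hand":10}]'; python3 st.py
```

```text
time: 10.05
tool_pos: [0.5115, -0.1572, 0.1806]
tool_rot: [0.889, 1.568, -0.425]
contact_force: [-1.2, -0.8, 3.6]
opening: 0.0272
t 10.05 open 0.0272 F [-1.2 -0.8  3.6] p [ 0.5115 -0.1572  0.1806] nose depth~ 30.3
to port [-0.     -0.0007 -0.0005] rot [-0.0061  0.002  -0.0024]
time: 10.35
tool_pos: [0.5115, -0.1572, 0.1786]
tool_rot: [0.883, 1.568, -0.431]
contact_force: [-0.1, 0.3, 4.6]
opening: 0.0275
t 10.35 open 0.0275 F [-0.1  0.3  4.6] p [ 0.5115 -0.1572  0.1786] nose depth~ 32.3
to port [-0.     -0.0007 -0.0005] rot [-0.0061  0.002  -0.0024]
```

```bash
python3 -m creep '[{"translation":[0.001,0,0],"twist":[0,0,0],"hand":10},{"translation":[0.002,0,0],"twist":[0,0,0],"hand":10},{"translation":[0.002,0,0],"twist":[0,0,0],"hand":10}]'; python3 st.py
```

```text
time: 10.65
tool_pos: [0.5115, -0.1573, 0.1766]
tool_rot: [0.881, 1.568, -0.433]
contact_force: [-0.5, -0.1, 3.6]
opening: 0.0275
t 10.65 open 0.0275 F [-0.5 -0.1  3.6] p [ 0.5115 -0.1573  0.1766] nose depth~ 34.3
to port [-0.     -0.0008 -0.0006] rot [-0.0062  0.002  -0.0025]
```

```bash
python3 -m creep '[{"translation":[0.001,0,0],"twist":[0,0,0],"hand":10},{"translation":[0.002,0,0],"twist":[0,0,0],"hand":10},{"translation":[0.002,0,0],"twist":[0,0,0],"hand":10}]'; python3 st.py
python3 -m creep '[{"translation":[0.001,0,0],"twist":[0,0,0],"hand":10},{"translation":[0.0015,0,0],"twist":[0,0,0],"hand":10},{"translation":[0.0015,0,0],"twist":[0,0,0],"hand":10}]'; python3 st.py
```

```text
time: 10.95
tool_pos: [0.5114, -0.1572, 0.1745]
tool_rot: [0.887, 1.568, -0.427]
contact_force: [0.7, 0.4, 4.0]
opening: 0.027
t 10.95 open 0.027 F [0.7 0.4 4. ] p [ 0.5114 -0.1572  0.1745] nose depth~ 36.4
to port [-0.     -0.0007 -0.0005] rot [-0.0062  0.002  -0.0024]
time: 11.25
tool_pos: [0.5115, -0.1573, 0.1731]
tool_rot: [0.887, 1.567, -0.427]
contact_force: [-1.4, -0.4, 5.7]
opening: 0.0275
t 11.25 open 0.0275 F [-1.4 -0.4  5.7] p [ 0.5115 -0.1573  0.1731] nose depth~ 37.8
to port [-0.     -0.0008 -0.0006] rot [-0.0062  0.0021 -0.0026]
```

```bash
python3 -m creep '[{"translation":[0.001,0,0],"twist":[0,0,0],"hand":10},{"translation":[0.0015,0,0],"twist":[0,0,0],"hand":10},{"translation":[0.0015,0,0],"twist":[0,0,0],"hand":10}]'; python3 st.py
```

```text
time: 11.55
tool_pos: [0.5115, -0.1573, 0.1717]
tool_rot: [0.896, 1.567, -0.418]
contact_force: [-0.5, -0.2, 4.9]
opening: 0.0271
t 11.55 open 0.0271 F [-0.5 -0.2  4.9] p [ 0.5115 -0.1573  0.1717] nose depth~ 39.2
to port [-0.     -0.0008 -0.0006] rot [-0.0061  0.0021 -0.0026]
```

```bash
python3 -m creep '[{"translation":[0.001,0,0],"twist":[0,0,0],"hand":10},{"translation":[0.0015,0,0],"twist":[0,0,0],"hand":10},{"translation":[0.0015,0,0],"twist":[0,0,0],"hand":10}]'; python3 st.py
```

```text
time: 11.85
tool_pos: [0.5116, -0.1573, 0.1702]
tool_rot: [0.892, 1.567, -0.422]
contact_force: [-0.1, 0.0, 3.9]
opening: 0.0274
t 11.85 open 0.0274 F [-0.1  0.   3.9] p [ 0.5116 -0.1573  0.1702] nose depth~ 40.7
to port [-0.     -0.0008 -0.0006] rot [-0.0061  0.0022 -0.0027]
```

```bash
python3 -m creep '[{"translation":[0.001,0,0],"twist":[0,0,0],"hand":10},{"translation":[0.0015,0,0],"twist":[0,0,0],"hand":10},{"translation":[0.0015,0,0],"twist":[0,0,0],"hand":10}]'; python3 st.py
```

```text
time: 12.15
tool_pos: [0.5115, -0.1573, 0.1688]
tool_rot: [0.894, 1.567, -0.42]
contact_force: [0.4, 0.4, 5.3]
opening: 0.0274
t 12.15 open 0.0274 F [0.4 0.4 5.3] p [ 0.5115 -0.1573  0.1688] nose depth~ 42.1
to port [-0.     -0.0008 -0.0006] rot [-0.0062  0.0022 -0.0027]
```

```bash
python3 -m creep '[{"translation":[0.001,0,0],"twist":[0,0,0],"hand":10},{"translation":[0.0015,0,0],"twist":[0,0,0],"hand":10},{"translation":[0.0015,0,0],"twist":[0,0,0],"hand":10}]'; python3 st.py
```

```text
time: 12.45
tool_pos: [0.5116, -0.1573, 0.1674]
tool_rot: [0.897, 1.567, -0.417]
contact_force: [-0.7, -0.2, 4.5]
opening: 0.0275
t 12.45 open 0.0275 F [-0.7 -0.2  4.5] p [ 0.5116 -0.1573  0.1674] nose depth~ 43.5
to port [-0.     -0.0009 -0.0006] rot [-0.0062  0.0023 -0.0028]
```

```bash
python3 -m creep '[{"translation":[0.001,0,0],"twist":[0,0,0],"hand":10},{"translation":[0.0015,0,0],"twist":[0,0,0],"hand":10},{"translation":[0.0015,0,0],"twist":[0,0,0],"hand":10}]'; python3 st.py
```

```text
time: 12.75
tool_pos: [0.5116, -0.1573, 0.1662]
tool_rot: [0.893, 1.567, -0.421]
contact_force: [-1.0, 0.1, 6.8]
opening: 0.0273
t 12.75 open 0.0273 F [-1.   0.1  6.8] p [ 0.5116 -0.1573  0.1662] nose depth~ 44.7
to port [-0.     -0.0009 -0.0006] rot [-0.0061  0.0024 -0.003 ]
```

```bash
python3 -m creep '[{"translation":[0.001,0,0],"twist":[0,0,0],"hand":10},{"translation":[0.0015,0,0],"twist":[0,0,0],"hand":10},{"translation":[0.0015,0,0],"twist":[0,0,0],"hand":10}]'; python3 st.py
```

```text
time: 13.05
tool_pos: [0.5116, -0.1573, 0.1651]
tool_rot: [0.904, 1.567, -0.41]
contact_force: [-2.1, 0.2, 8.0]
opening: 0.0273
t 13.05 open 0.0273 F [-2.1  0.2  8. ] p [ 0.5116 -0.1573  0.1651] nose depth~ 45.8
to port [-0.     -0.0009 -0.0006] rot [-0.0062  0.0026 -0.0032]
```

Force is rising, so the stop's spring zone has started. I'll go 1 mm at a time.

```bash
python3 -m creep '[{"translation":[0.001,0,0],"twist":[0,0,0],"hand":10},{"translation":[0.001,0,0],"twist":[0,0,0],"hand":10}]'; python3 st.py
```

```text
time: 13.25
tool_pos: [0.5117, -0.1572, 0.1648]
tool_rot: [0.907, 1.566, -0.407]
contact_force: [-1.7, 0.8, 10.0]
opening: 0.0274
t 13.25 open 0.0274 F [-1.7  0.8 10. ] p [ 0.5117 -0.1572  0.1648] nose depth~ 46.1
to port [-0.     -0.001  -0.0006] rot [-0.0061  0.0029 -0.0036]
```

```bash
python3 -m creep '[{"translation":[0.001,0,0],"twist":[0,0,0],"hand":10},{"translation":[0.001,0,0],"twist":[0,0,0],"hand":10}]'; python3 st.py
```

```text
time: 13.45
tool_pos: [0.5117, -0.1572, 0.1648]
tool_rot: [0.895, 1.565, -0.419]
contact_force: [-2.4, 1.1, 12.2]
opening: 0.0272
t 13.45 open 0.0272 F [-2.4  1.1 12.2] p [ 0.5117 -0.1572  0.1648] nose depth~ 46.1
to port [-0.     -0.001  -0.0006] rot [-0.0061  0.0033 -0.0041]
```

```bash
python3 -m creep '[{"translation":[0.0015,0,0],"twist":[0,0,0],"hand":10},{"translation":[0.0015,0,0],"twist":[0,0,0],"hand":10}]'; python3 st.py
```

```text
time: 13.65
tool_pos: [0.5118, -0.1572, 0.1647]
tool_rot: [0.893, 1.565, -0.421]
contact_force: [-3.7, 1.5, 15.1]
opening: 0.0275
t 13.65 open 0.0275 F [-3.7  1.5 15.1] p [ 0.5118 -0.1572  0.1647] nose depth~ 46.2
to port [-0.     -0.0011 -0.0006] rot [-0.006   0.0039 -0.0048]
```

Travel has stopped at 0.1648, 0.1648 and 0.1647 while the push rose 10, 12 and 15 N, so the stem is home. Releasing.

```bash
python3 -m creep '[{"translation":[0,0,0],"twist":[0,0,0],"hand":35},{"translation":[0,0,0],"twist":[0,0,0],"hand":45},{"translation":[0,0,0],"twist":[0,0,0],"hand":55},{"translation":[0,0,0],"twist":[0,0,0],"hand":60},{"translation":[0,0,0],"twist":[0,0,0],"hand":60}]'; python3 st.py
python3 -m creep '[{"translation":[-0.02,0,0],"twist":[0,0,0],"hand":60},{"translation":[-0.05,0,0],"twist":[0,0,0],"hand":60},{"translation":[-0.08,0,0],"twist":[0,0,0],"hand":60},{"translation":[-0.1,0,0],"twist":[0,0,0],"hand":60},{"translation":[-0.1,0,0],"twist":[0,0,0],"hand":60}]'
python3 st.py
python3 - <<'E'
from h import *
M=cw('wrist')[1];w=robot.read_camera('wrist');s=robot.read_camera('side')
np.save('Tend.npy',M)
for z in(.11,.11+.056-.0462+.06,.11+.056-.0402+.06):print(z,proj('wrist',np.array([.5106,-.1569,z]),M),proj('side',np.array([.5106,-.1569,z])))
cv2.imwrite('pics/end.png',np.hstack([cv2.resize(s[200:320,260:380],(400,400),interpolation=cv2.INTER_CUBIC),cv2.resize(w[100:260,250:410],(400,400),interpolation=cv2.INTER_CUBIC)]))
E
```

```text
time: 14.15
tool_pos: [0.5117, -0.1572, 0.1642]
tool_rot: [0.898, 1.565, -0.416]
contact_force: [0.1, -0.3, -0.1]
opening: 0.0544
t 14.15 open 0.0544 F [ 0.1 -0.3 -0.1] p [ 0.5117 -0.1572  0.1642] nose depth~ 46.7
to port [-0.     -0.001  -0.0005] rot [-0.0059  0.0034 -0.0043]
time: 14.65
tool_pos: [0.5124, -0.1575, 0.2671]
tool_rot: [0.886, 1.559, -0.428]
contact_force: [-0.8, -0.2, 0.1]
opening: 0.0553
t 14.65 open 0.0553 F [-0.8 -0.2  0.1] p [ 0.5124 -0.1575  0.2671] nose depth~ -56.2
to port [-0.     -0.0016 -0.001 ] rot [-0.0059  0.0072 -0.0088]
0.11 [327.93346557 192.25756971] [320.97895482 272.97125309]
0.17980000000000002 [328.12301057 218.90618103] [320.88658838 255.30712903]
0.18580000000000002 [328.14442278 221.91192721] [320.8779765  253.66328595]
```

View pics/end.png

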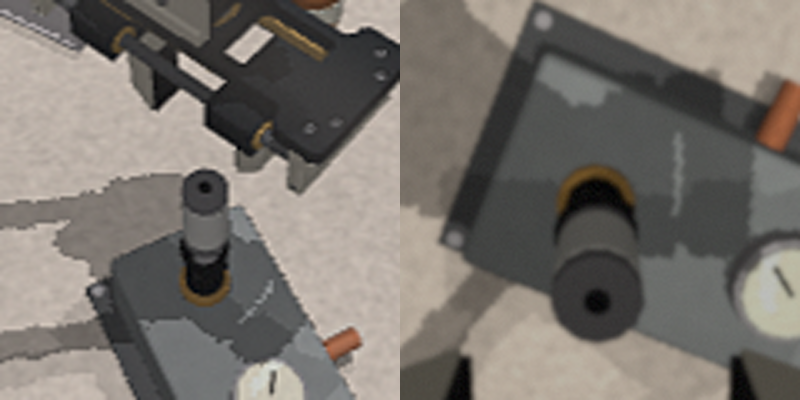

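The filter stands upright in the port, released. Its top centre is at wrist pixel (328.6,218.2), against (328.1,218.9) predicted for 46 mm depth, so it did not slip in the grip.

```bash
python3 -c "
from cell import robot
robot.hand_in()"
```

```text
the job is handed in; nothing more can be done
```

The filter is out of the rack, pushed home in the port and released. I handed the job in at about 15 s on the robot's clock.

- **Insertion:** drag through the seal was a steady 4–5 N. The spring showed from about 44 mm deep, and travel stopped at about 46 mm. There the push rose from 10 to 15 N, about 10 N above the drag, with almost no further movement (0.1 mm), so I stopped and let go.
- **Seating check:** after release the gripper was clear and the force read about zero. The last pictures showed the filter upright in the port. Its top was within 1 px of where a 46 mm depth puts it, so it had not slipped in the grip.
- **Small disagreements:**
  - Seal resistance first read at 21–22 mm by my depth estimate, later than the stated 13–15 mm. It was probably too light at first to stand out from the force noise.
  - A sideways force of up to 4 N built up in the last push and went away on release.
- **Other things:** I didn't touch the plug or the other bench items, but I took no final picture to check them.

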